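# Fetch the squat bear from behind on the kiln shelf

## Robot

A 6-joint arm with a two-finger parallel gripper is mounted at the origin on the work surface. World frame = base frame: x ahead of the robot, y to its left, z up, the work surface at z = 0. Lengths are in mm, angles in rad, forces in N, time in s.
With the tool pointing down it reaches from about 300 to 775 mm from the base axis. Payload 14.6 kg.
Tool frame: the origin (TCP) lies on the centre line of the jaws, within the pads' length; the fingertips stand 8 mm ahead of it and the grasp point (between the pads) lies 11 mm behind it; z points along the fingers, y is the line along which they close (so a half turn about z gives the same grasp; the last joint's range is limited). The gripper opens to 94 mm and grips with 3 to 60 N. Pads are 16 mm wide; open, the fingers measure 119 mm over their backs; the gripper's body (75 mm by 177 mm) begins 78 mm behind the grasp point.
Start: joints at [-1.369, 0.3, 1.521, -0, 1.321, -0.067], TCP at [146.059, -530.241, 213.446] pointing down, gripper open.
Joint ranges: [-3.03, 3.03], [-0.79, 2.21], [0.23, 2.52], [-1.04, 4.18], [0, 3.07], [-2.55, 2.55]. Speed limits (rad/s): [2.22, 2.22, 2.57, 3.14, 3.14, 3.14].

## Interface

Orientations are given as [roll, pitch, yaw] about the fixed x, y, z axes, in that order (R = Rz(yaw) Ry(pitch) Rx(roll)).
In Python, from cell import manip gives the robot as it stands.
- The arm moves only by the tool jog_arm, never from a script. Its argument "rows" is one flat list of numbers, 7 for each row, row after row: the shift along the world's x, y, z in cm, then the turn, a rotation vector about the world's x, y, z in rad, then the closure, from 0 (fully open) to 1 (shut). In form: [dx, dy, dz, rx, ry, rz, fingers, dx, dy, dz, rx, ry, rz, fingers, ...]. A call has 1 to 20 rows; each row shifts and turns the commanded pose from where the row before left it; what a row does not reach is not made up. A row lasts 1/12 s, in which the tool goes at most 41.7 mm and 7.16 degrees, less where a joint would pass 70% of its speed; a pose out of reach is approached as far as the arm can. A call with a gripper value outside its range is refused whole. The fingers move at their own pace and stop on an object; "newtons" is the grip in N (left out, the last holds). Time passes only in rows, so rows that do not move let the fingers close. It gives the time, the measured TCP pose, the force, the opening and the grip force at its end, in the units of the state.
- manip.read_state(): the state, without advancing time (a new reading comes with each control period).
- manip.camera(name): name is "scene" or "side" or "wrist"; returns (picture, depth): 480x640x3 uint8, blue, green, red; 480x640 float32, mm along the optical axis (not along the pixel's ray), 0 where there is no reading.
- manip.camera_model(name): a dict with "K" (3x3 intrinsics, pixels), "R" (3x3) and "t" (3): a world point X has camera coordinates R X + t. Camera axes: x right, y down, z forward; pixel columns grow to the right and rows downward; lengths in mm; the calibration is good to about 2 mm. A picture is of the moment at which its call begins: read the wrist's pose just before it. camera_model takes no time and is no camera call; for the wrist camera it gives the pose at the moment of the call.
- manip.sign_off(): hands the job in; it is judged then, once.
The state is a dict: "clock": time; "joints": joint angles; "qd": joint speeds; "effort": joint torques, N m; "eef_pos": TCP position; "eef_rot": TCP orientation; "wrist_force": force on the tool from outside, world axes, zero at the start; "moment": the same for the moment, N m; "finger_gap": finger opening in mm; "finger_force": force on a finger pad.
Only numpy, scipy, OpenCV 4.12 (cv2) and the standard library are available. Lean on these libraries where they do the work, as an engineer would, in place of code of your own. Each camera call takes 0.05 s, during which the arm holds its last target. There are 200 camera calls.

## Task

The small squat glass bear at the back of the kiln shelf is due for marking out, but the three tall glass figures stand close around it: first move all three onto the cork mat without disturbing the bear, then stand the bear in the middle of the banding wheel, and only then put the tall figures back on the shelf, each on the same paper disc it was standing on. Keep every figure upright, set it down softly and never let it drop or fall over, and leave the dome, the bangle and the marker pen where they are.

Things in the scene. Friction and masses are not known exactly. Their poses are not given: they have to be found in the camera images.
- bear: squat clear glass bear: barrel 46 mm wide and high (straight sides 12 to 34 mm up; grip about 32 mm up), two small round ears (tops 53 mm up) and a snout on top; 0.16 kg. On the rear middle paper disc of the shelf, 6 mm from the tall figures to its left, right and front, 18 mm before the rear prop. Origin: centre of its underside, z up, snout to -x, ears to +y and -y; any grasp yaw serves.
- rabbit: tall clear glass rabbit, 132 mm high, 0.32 kg: body 56 mm wide at 18 to 28 mm up, neck 24 mm wide 60 mm up, round head 36 mm wide with straight sides 78 to 100 mm up (grip there), two upright ears above, within the head's width. At the start on one of the shelf's three outer discs. Origin: centre of its underside, z up its axis, ears to +y and -y; any grasp yaw serves.
- stack: tall clear glass stack of three balls, 119 mm high, 0.34 kg: 56, 44 and, on top, 30 mm wide, the top one with straight sides 91 to 107 mm up (grip there); waist 18 mm wide 76 mm up. At the start on one of the shelf's three outer discs. Origin: centre of its underside, z up its axis; a solid of revolution, any grasp yaw serves.
- egg: tall clear glass figure, a thick upright egg-shaped lobe on a ball foot, 122 mm high, 0.38 kg: foot 56 mm wide, waist 30 mm wide 40 mm up, lobe 44 mm wide with straight sides 72 to 104 mm up (grip there). At the start on one of the shelf's three outer discs. Origin: centre of its underside, z up its axis; a solid of revolution, any grasp yaw serves.
- shelf: fixed kiln shelf, dark grey slab 300 (x) by 280 (y) mm, top 40 mm above the bench. Origin: below its centre at bench level; x to the rear. White paper discs (57 mm wide, flat) at x, y = (60, 0) under the bear and (60, 57), (60, -57), (3, 0) mm under the tall figures, each within 3 mm of its disc's centre. Fixed tan props 38 mm square, 60 mm high, at (120, 0), (-120, 110), (-120, -110) mm.
- wheel: banding wheel (potter's hand turntable): round aluminium head with turned rings, 180 mm wide, its top 65 mm above the bench, on a fixed foot; the head turns easily. To the left or the right of the shelf. Origin: on its axis, at bench level.
- mat: fixed cork mat on the bench, 260 (x) by 180 (y) by 4 mm, on the other side of the shelf from the wheel: the side area. Room for three figures in a row along x, 80 mm apart. Origin: centre of its underside; its top is 4 mm up.
- dome: bystander: glass dome paperweight, 58 mm wide, 37 mm high, on the front left part of the shelf. Origin: centre of its underside.
- bangle: bystander: thick glass ring, 60 mm wide, 18 mm high, on the front right part of the shelf. Origin: centre of its underside.
- pen: bystander: black marker pen 140 mm long, 14 mm thick, lying along its x on the bench in front of the shelf. Origin: at its underside, about mid length.
There are look-alikes about, which are no part of the job. Leave any yellow look-alike of the bear alone.

How it is judged (in metres and radians):
On the way, in this order (a step that is already met when the one before it is completed fails the run):
1. all three tall figures stand on the cork mat, upright and let go, the bear not yet disturbed (x of rabbit in the frame of mat between -0.115 and 0.115 m and y of rabbit in the frame of mat between -0.075 and 0.075 m and z of rabbit in the frame of mat between -0.005 and 0.012 m and contact force between the fingers and rabbit below 0.1 N and linear speed of each of rabbit, stack, egg below 0.03 m/s and angle between each of rabbit, stack, egg's own z axis and vertical below 0.12 rad and x of stack in the frame of mat between -0.115 and 0.115 m and y of stack in the frame of mat between -0.075 and 0.075 m and z of stack in the frame of mat between -0.005 and 0.012 m and contact force between the fingers and stack below 0.1 N and x of egg in the frame of mat between -0.115 and 0.115 m and y of egg in the frame of mat between -0.075 and 0.075 m and z of egg in the frame of mat between -0.005 and 0.012 m and contact force between the fingers and egg below 0.1 N and distance of bear from where it was at the start of the episode below 0.015 m), for 0.2 s.
2. the bear stands in the middle of the banding wheel, upright and let go, the tall figures still on the mat (horizontal distance between bear and wheel below 0.015 m and z of bear in the frame of wheel between 0.058 and 0.073 m and contact force between the fingers and bear below 0.1 N and linear speed of each of bear, rabbit, stack, egg below 0.03 m/s and angle between each of bear, rabbit, stack, egg's own z axis and vertical below 0.12 rad and x of rabbit in the frame of mat between -0.115 and 0.115 m and y of rabbit in the frame of mat between -0.075 and 0.075 m and z of rabbit in the frame of mat between -0.005 and 0.012 m and contact force between the fingers and rabbit below 0.1 N and x of stack in the frame of mat between -0.115 and 0.115 m and y of stack in the frame of mat between -0.075 and 0.075 m and z of stack in the frame of mat between -0.005 and 0.012 m and contact force between the fingers and stack below 0.1 N and x of egg in the frame of mat between -0.115 and 0.115 m and y of egg in the frame of mat between -0.075 and 0.075 m and z of egg in the frame of mat between -0.005 and 0.012 m and contact force between the fingers and egg below 0.1 N), for 0.2 s.
At the end, for the whole second after the job is handed in: The bear stands upright on the banding wheel within 15 mm of its axis; rabbit, stack and egg stand upright, each within 15 mm of where it stood at the start; all are released and at rest (horizontal distance between bear and wheel below 0.015 m and z of bear in the frame of wheel between 0.058 and 0.073 m and contact force between the fingers and bear below 0.1 N and linear speed of each of bear, rabbit, stack, egg below 0.03 m/s and angle between each of bear, rabbit, stack, egg's own z axis and vertical below 0.12 rad and distance of each of rabbit, stack, egg from where it was at the start of the episode below 0.015 m and contact force between the fingers and rabbit below 0.1 N and contact force between the fingers and stack below 0.1 N and contact force between the fingers and egg below 0.1 N); the robot touches nothing.
It fails at once if a glass figure falls over (leans more than 30 degrees) (angle between any of rabbit, stack, egg, bear's own z axis and vertical above 0.52 rad).
It fails at once if a glass figure is dropped or thrown (faster than 0.6 m/s out of the fingers, as after a fall of 18 mm) ((linear speed of rabbit above 0.6 m/s and contact force between the fingers and rabbit below 0.1 N) or (linear speed of stack above 0.6 m/s and contact force between the fingers and stack below 0.1 N) or (linear speed of egg above 0.6 m/s and contact force between the fingers and egg below 0.1 N) or (linear speed of bear above 0.6 m/s and contact force between the fingers and bear below 0.1 N)).
It fails at once if the dome, the bangle or the pen is moved by more than 20 mm (distance of any of dome, bangle, pen from where it was at the start of the episode above 0.02 m).
It also fails if it takes over 149 s, if anything falls off the work surface, if the arm or the gripper's body presses on something with over 40 N, if the wrist force passes 120 N, or if a joint passes its speed limit or range.

## Working session

There is one attempt and no reset: what is moved stays moved. The work goes in short steps, Python scripts to look and compute and a tool call to move; the robot and the scene stay as the last step left them, time stands still between calls to the robot, and variables do not carry over. Pictures are saved under pics/ and viewed, at most 14 in all, crops included, and the job is handed in when it is done.

Besides the shell and the picture viewer there is one more tool, called after "Call:" as name(argument=value, ...), one argument or row to a line, values as JSON. jog_arm: Moves the arm, as the interface text tells. Its arguments: {"type":"object","properties":{"rows":{"type":"array"},"newtons":{"type":"number"}},"required":["rows"]}

```bash
ls; mkdir -p pics; python3 - <<'E'
from cell import manip
import cv2,numpy as np
print(manip.read_state())
for n in ("scene","side","wrist"):
    p,d=manip.camera(n); m=manip.camera_model(n)
    cv2.imwrite(f"pics/{n}0.png",p); np.save(f"{n}0.npy",d); np.savez(f"{n}0cam.npz",**m)
    print(n,np.round(m["K"],1).tolist(),np.round(m["R"],3).tolist(),np.round(m["t"],1).tolist())
E
```

```text
pics
{'clock': 0.0, 'joints': array([-1.36855557e+00,  3.00490413e-01,  1.52155117e+00, -2.17648515e-06,
        1.32069315e+00, -6.65636297e-02]), 'qd': array([-7.12205013e-04, -4.57160986e-04, -3.78440154e-04,  2.46717887e-04,
        8.36333089e-05, -1.47879677e-04]), 'effort': array([-3.67568151e-03, -5.31814563e+01, -3.52741063e+01,  7.06866989e-02,
        2.43681466e-02, -1.27103090e-04]), 'eef_pos': array([ 146.03603249, -530.00901853,  212.88838158]), 'eef_rot': array([-3.14045297e+00, -7.38611901e-05,  2.68804882e-01]), 'wrist_force': array([0.93378043, 0.28108391, 0.58826994]), 'moment': array([-0.02154252, -0.05001136, -0.06363462]), 'finger_force': 0.0, 'finger_gap': 94.11488837603633}
scene [[457.1, 0.0, 329.8], [0.0, 457.1, 243.6], [0.0, 0.0, 1.0]] [[0.109, 0.994, -0.012], [0.499, -0.065, -0.864], [-0.86, 0.088, -0.503]] [-52.6, -224.7, 1420.2]
side [[457.2, 0.0, 321.3], [0.0, 457.2, 244.8], [0.0, 0.0, 1.0]] [[-0.901, -0.434, 0.005], [-0.276, 0.562, -0.78], [0.336, -0.704, -0.626]] [500.7, 200.5, 676.4]
wrist [[408.2, 0.0, 318.9], [0.0, 408.2, 231.8], [0.0, 0.0, 1.0]] [[0.265, -0.964, -0.001], [-0.927, -0.255, 0.276], [-0.266, -0.073, -0.961]] [-549.8, -28.3, 392.0]
```

View pics/scene0.png

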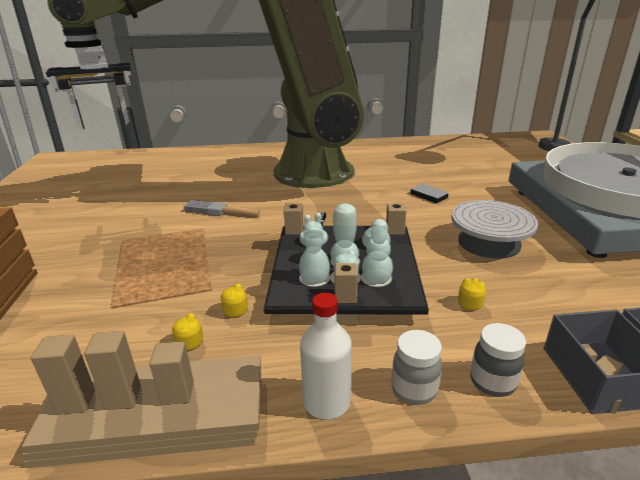

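View pics/side0.png

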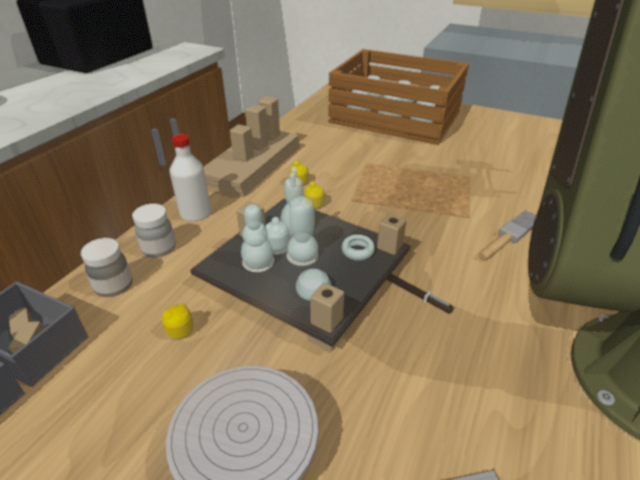

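The scene camera looks back towards the robot (image right is +y). The wheel is at +y (495,220), the mat at -y (162,265), and the shelf at (345,265) with the figure cluster on it. The yellow bears at (235,300), (187,332) and (472,293) are look-alikes. The clear bear is in the middle of the cluster, at scene (345,255) and side (276,235).

```bash
cat > h.py <<'E'
import cv2,numpy as np
from cell import manip
def grab(n,name):
    m=manip.camera_model(n); p,d=manip.camera(n); cv2.imwrite(f"pics/{name}.png",p); return p,d,m
def cloud(d,m):
    v,u=np.indices(d.shape); K=m["K"]
    c=np.stack([(u-K[0,2])/K[0,0]*d,(v-K[1,2])/K[1,1]*d,d],-1)
    return (c-m["t"])@m["R"]      # R^T (c-t)
def ray(px,z,m):
    "pixels onto plane at height z"
    px=np.atleast_2d(px).astype(float); q=np.c_[px,np.ones(len(px))]@np.linalg.inv(m["K"]).T@m["R"]
    o=-np.asarray(m["R"]).T@m["t"]; return o+q*((z-o[2])/q[:,2])[:,None]
def proj(X,m):
    c=np.atleast_2d(X)@np.asarray(m["R"]).T+m["t"]; q=c@np.asarray(m["K"]).T; return q[:,:2]/q[:,2:]
E
python3 - <<'E'
from h import *
for n in("scene","side"):
    p=cv2.imread(f"pics/{n}0.png"); d=np.load(f"{n}0.npy"); m=dict(np.load(f"{n}0cam.npz"))
    X=cloud(d,m); g=p.max(2).astype(int); s=g-p.min(2)
    def rect(mask,l):
        mask=cv2.morphologyEx(mask.astype(np.uint8),cv2.MORPH_OPEN,np.ones((3,3)))
        k,lab,st,_=cv2.connectedComponentsWithStats(mask)
        i=1+np.argmax(st[1:,4]); q=X[lab==i]; r=cv2.minAreaRect(q[:,:2].astype(np.float32))
        print(n,l,st[i],np.round(r[0],1),np.round(r[1],1),round(r[2],2),"zmed",np.median(q[:,2]).round(1))
    z=X[...,2]; ok=d>0
    rect(ok&(abs(z-40)<8)&(g<75)&(abs(X[...,0]-480)<350)&(abs(X[...,1])<300),"shelf")
    rect(ok&(abs(z-65)<8)&(s<30)&(g>90)&(X[...,1]>120),"wheel")
    h=cv2.cvtColor(p,cv2.COLOR_BGR2HSV)
    rect(ok&(abs(z-4)<8)&(X[...,1]<-150)&(h[...,1]>110)&(h[...,0]<16)&(g<200)&(abs(X[...,0]-450)<250),"mat")
    # depth on the figures
    for u,v in ([(345,225),(378,262),(314,262),(345,250)] if n=="scene" else [(302,230),(257,240),(276,235),(293,185)]): print(u,v,X[v,u].round(0),d[v,u])
a=cv2.imread("pics/scene0.png")[190:315,260:430]; b=cv2.imread("pics/side0.png")[160:340,190:420]
a=cv2.resize(a,None,fx=2.35,fy=2.35,interpolation=2);b=cv2.resize(b,(400,313),interpolation=2)
c=np.zeros((313,800,3),np.uint8);c[:a.shape[0],:a.shape[1]]=a[:313,:400];c[:,400:]=b;cv2.imwrite("pics/crop0.png",c)
E
```

```text
scene shelf [ 338  231   90   81 3098] [607.1  79.9] [150.6 277.2] 82.24 zmed 39.0
scene wheel [ 452  200   86   40 2574] [492.6 358.3] [176.3 178.4] 75.36 zmed 64.1
scene mat [ 112  229   98   79 5463] [ 487.2 -356.7] [266.7 179.9] 10.85 zmed 3.8
345 225 [607.  16. 128.] 835.17224
378 262 [671.  66.  85.] 806.5118
314 262 [658. -46.  86.] 807.0089
345 250 [606.  16.  75.] 863.20544
side shelf [ 297  244  113  100 3177] [486.5  33.7] [276.8 105.2] 82.8 zmed 39.4
side wheel [  166   366   152   114 14449] [493.4 347.3] [178.1 150.5] 26.18 zmed 64.7
side mat [374 126   6   6  28] [ 677.3 -618.7] [14.3 27.5] 33.49 zmed 8.9
302 230 [576.  35. 111.] 776.05566
257 240 [637.  82. 102.] 768.5569
276 235 [631.  32.  79.] 816.3683
293 185 [628. -32. 149.] 816.62866
```

View pics/crop0.png

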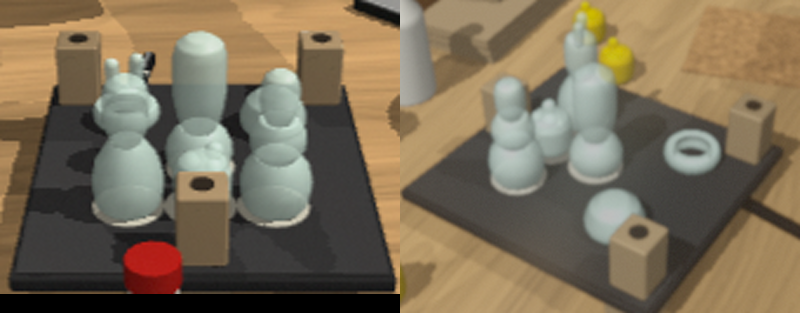

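The crop shows the rabbit at left (image left is -y), the stack at right (+y), the egg at the front disc, and the clear bear between them, in front of the rear prop.

```bash
python3 - <<'E'
from h import *
from scipy.optimize import least_squares
P={}
allq=[]
for n in("scene","side"):
    p=cv2.imread(f"pics/{n}0.png"); d=np.load(f"{n}0.npy"); m=dict(np.load(f"{n}0cam.npz"))
    X=cloud(d,m); P[n]=X; g=p.max(2)
    mk=((d>0)&(abs(X[...,2]-39.5)<4)&(g<75)&(abs(X[...,0]-560)<240)&(abs(X[...,1]-20)<220)).astype(np.uint8)
    mk=cv2.morphologyEx(mk,cv2.MORPH_OPEN,np.ones((3,3)))
    q=X[mk>0][:,:2]; allq.append(q)
    print(n,cv2.minAreaRect(q.astype(np.float32)))
q=np.vstack(allq).astype(np.float32); r=cv2.minAreaRect(q); print("both",r)
a=np.deg2rad(r[2]); 
a=(a+np.pi/4)%(np.pi/2)-np.pi/4   # yaw nearest 0
c=np.array(r[0]); R=np.array([[np.cos(a),-np.sin(a)],[np.sin(a),np.cos(a)]])
print("shelf",c.round(1),"yaw",round(a,4))
for k,o in dict(bear=(60,0),L=(60,57),R=(60,-57),F=(3,0),prop=(120,0)).items(): print(k,(c+R@o).round(1))
spec=dict(rabbit=((60,-57),118,139,18),stack=((60,57),132,146,15),egg=((3,0),114,142,22),bear=((60,0),53,73,23))
for k,(o,z0,z1,rad) in spec.items():
    g0=c+R@o
    for n in list(P)+["both"]:
        X=np.vstack([x.reshape(-1,3) for x in (P.values() if n=="both" else [P[n]])])
        s=X[(X[:,2]>z0)&(X[:,2]<z1)&(np.hypot(*(X[:,:2]-g0).T)<rad+9)]
        if len(s)<8: print(k,n,len(s)); continue
        f=least_squares(lambda t:np.hypot(*(s[:,:2]-t).T)-rad,g0,loss="soft_l1")
        print(k,n,len(s),f.x.round(1),"off disc",(R.T@(f.x-c)-o).round(1),"rms",np.std(f.fun).round(2))
E
```

```text
scene ((588.4449462890625, 17.3779296875), (278.5511474609375, 296.9073791503906), 82.57311248779297)
side ((579.22705078125, 21.31573486328125), (276.8280029296875, 292.4396667480469), 82.53870391845703)
both ((584.8954467773438, 18.816787719726562), (280.4870910644531, 304.3187255859375), 82.57311248779297)
shelf [584.9  18.8] yaw -0.1296
bear [644.4  11.1]
L [651.8  67.6]
R [637.  -45.5]
F [587.9  18.4]
prop [703.9   3.3]
rabbit scene 210 [636.3 -45.8] off disc [-0.7 -0.4] rms 0.92
rabbit side 158 [635.5 -46.7] off disc [-1.3 -1.4] rms 0.97
rabbit both 368 [636.1 -46.3] off disc [-0.8 -0.9] rms 1.01
stack scene 128 [651.1  68.5] off disc [-0.7  0.9] rms 0.95
stack side 119 [650.2  67.9] off disc [-1.6  0.1] rms 0.88
stack both 247 [650.8  68.3] off disc [-1.1  0.6] rms 0.97
egg scene 305 [587.4  16.9] off disc [-0.3 -1.6] rms 1.11
egg side 343 [586.3  16.1] off disc [-1.2 -2.5] rms 0.89
egg both 648 [586.9  16.4] off disc [-0.7 -2.1] rms 1.07
bear scene 33 [646.   11.4] off disc [1.5 0.5] rms 4.27
bear side 183 [643.   10.6] off disc [-1.3 -0.7] rms 1.97
bear both 216 [643.3  10.9] off disc [-1.1 -0.3] rms 2.8
```

Positions are consistent between the two views (about 1 mm), so I'm moving. The egg goes first, approached from above.

Call:
jog_arm(
  rows=[2.2, 2.7, 0.2, 0, 0, -0.02, 0, 2.2, 2.7, 0.2, 0, 0, -0.02, 0, 2.2, 2.7, 0.2, 0, 0, -0.02, 0, 2.2, 2.7, 0.2, 0, 0, -0.02, 0, 2.2, 2.7, 0.2, 0, 0, -0.02, 0, 2.2, 2.7, 0.2, 0, 0, -0.02, 0, 2.2, 2.7, 0.2, 0, 0, -0.02, 0, 2.2, 2.7, 0.2, 0, 0, -0.02, 0, 2.2, 2.7, 0.2, 0, 0, -0.02, 0, 2.2, 2.7, 0.2, 0, 0, -0.02, 0, 2.2, 2.7, 0.2, 0, 0, -0.02, 0, 2.2, 2.7, 0.2, 0, 0, -0.02, 0, 2.2, 2.7, 0.2, 0, 0, -0.02, 0, 2.2, 2.7, 0.2, 0, 0, -0.02, 0, 2.2, 2.7, 0.2, 0, 0, -0.02, 0, 2.2, 2.7, 0.2, 0, 0, -0.02, 0, 2.2, 2.7, 0.2, 0, 0, -0.02, 0, 2.2, 2.7, 0.2, 0, 0, -0.02, 0, 2.2, 2.7, 0, 0, 0, -0.02, 0, 2.2, 2.7, 0, 0, 0, -0.02, 0],
  newtons=40,
)

```text
clock: 1.82
eef_pos: [586.9, 11.4, 249.3]
eef_rot: [3.142, 0.0, -0.132]
wrist_force: [-0.6, -1.0, -0.2]
finger_gap: 93.8
finger_force: 0.0
```

```bash
cat >> h.py <<'E'
from scipy.optimize import least_squares
def fit(X,g,z0,z1,rad,win=9):
    s=X.reshape(-1,3); s=s[(s[:,2]>z0)&(s[:,2]<z1)&(np.hypot(*(s[:,:2]-g).T)<rad+win)]
    if len(s)<8: return None
    f=least_squares(lambda t:np.hypot(*(s[:,:2]-t).T)-rad,g,loss="soft_l1"); return f.x.round(1),len(s),np.std(f.fun).round(2)
E
python3 - <<'E'
from h import *
p,d,m=grab("wrist","w1"); X=cloud(d,m)
for k,a in dict(rabbit=((636,-46),118,139,18),stack=((651,68),132,146,15),egg=((587,16.5),114,142,22),bear=((643,11),53,73,23)).items(): print(k,fit(X,*a))
E
```

```text
rabbit (array([636.2, -46.4]), 170, np.float64(0.14))
stack (array([651.3,  68.3]), 157, np.float64(0.16))
egg (array([587.2,  16.6]), 390, np.float64(0.17))
bear (array([636.6,  13.6]), 246, np.float64(4.09))
```

View pics/w1.png

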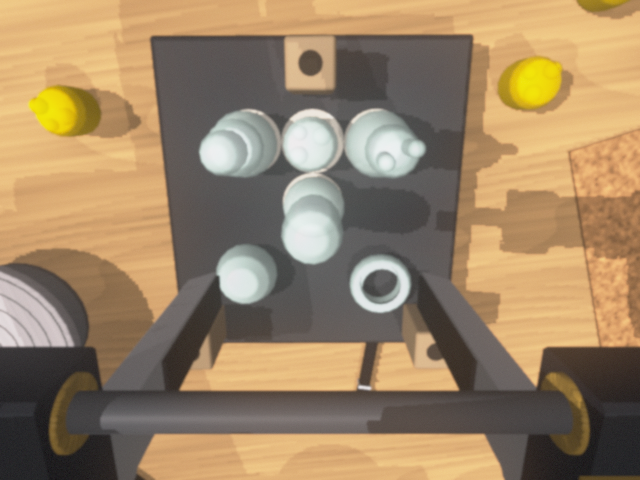

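The wrist view shows egg (312,235), stack (222,150), rabbit (390,150), bear (311,142), and the fits agree to under 1 mm. Descending on the egg.

Call:
jog_arm(
  rows=[0, 0.3, -1.5, 0, 0, 0, 0, 0, 0.2, -1.5, 0, 0, 0, 0, 0, 0, -1.5, 0, 0, 0, 0, 0, 0, -1.5, 0, 0, 0, 0, 0, 0, -1.5, 0, 0, 0, 0, 0, 0, -1.5, 0, 0, 0, 0, 0, 0, -1.5, 0, 0, 0, 0, 0, 0, -1.5, 0, 0, 0, 0, 0, 0, -1, 0, 0, 0, 0, 0, 0, 0, 0, 0, 0, 0, 0, 0, 0, 0, 0, 0, 0.4, 0, 0, 0, 0, 0, 0, 1, 0, 0, 0, 0, 0, 0, 1, 0, 0, 0, 0, 0, 0, 1, 0, 0, 0, 0, 0, 0, 1, 0, 0, 0, 0, 0, 0, 1, 0, 0, 0, 0, 0, 0, 1],
)

```text
clock: 3.28
eef_pos: [586.1, 14.8, 119.6]
eef_rot: [-3.142, -0.0, -0.131]
wrist_force: [-0.5, -0.5, 0.0]
finger_gap: 50.9
finger_force: 0.0
```

Call:
jog_arm(
  rows=[0, 0, 0, 0, 0, 0, 1, 0, 0, 0, 0, 0, 0, 1, 0, 0, 0, 0, 0, 0, 1, 0, 0, 0, 0, 0, 0, 1],
)

```text
clock: 3.62
eef_pos: [586.1, 14.8, 119.5]
eef_rot: [3.142, -0.0, -0.131]
wrist_force: [0.2, 0.1, 0.5]
finger_gap: 43.4
finger_force: 40.0
```

Call:
jog_arm(
  rows=[0, 0, 0.5, 0, 0, 0, 1, 0, 0, 1, 0, 0, 0, 1, 0, 0, 2, 0, 0, 0, 1, 0, 0, 2.5, 0, 0, 0, 1, 0, 0, 2.5, 0, 0, 0, 1, 0, 0, 2.5, 0, 0, 0, 1, 0, 0, 2.5, 0, 0, 0, 1, 0, 0, 1.5, 0, 0, 0, 1, 0, 0, 1, 0, 0, 0, 1, -0.5, -1, 0, 0, 0, 0, 1, -1, -2, 0, 0, 0, 0, 1, -1.25, -2.75, 0, 0, 0, 0, 1, -1.25, -2.75, 0, 0, 0, 0, 1, -1.25, -2.75, 0, 0, 0, 0, 1, -1.25, -2.75, 0, 0, 0, 0, 1, -1.25, -2.75, 0, 0, 0, 0, 1, -1.25, -2.75, 0, 0, 0, 0, 1, -1.25, -2.75, 0, 0, 0, 0, 1, -1.25, -2.75, 0, 0, 0, 0, 1, -1.25, -2.75, 0, 0, 0, 0, 1],
)

```text
clock: 5.28
eef_pos: [456.8, -264.1, 278.3]
eef_rot: [-3.141, 0.002, -0.131]
wrist_force: [0.6, -0.1, -3.7]
finger_gap: 43.2
finger_force: 40.0
```

Call:
jog_arm(
  rows=[-1.25, -2.75, 0, 0, 0, 0, 1, -1.25, -2.75, 0, 0, 0, 0, 1, -1.25, -2.75, 0, 0, 0, 0, 1, -0.8, -1.8, 0, 0, 0, 0, 1, -0.4, -0.9, 0, 0, 0, 0, 1, 0, 0, -1, 0, 0, 0, 1, 0, 0, -2, 0, 0, 0, 1, 0, 0, -2.5, 0, 0, 0, 1, 0, 0, -2.5, 0, 0, 0, 1, 0, 0, -2.5, 0, 0, 0, 1, 0, 0, -2.5, 0, 0, 0, 1, 0, 0, -2.5, 0, 0, 0, 1, 0, 0, -1.5, 0, 0, 0, 1, 0, 0, -0.8, 0, 0, 0, 1, 0, 0, -0.4, 0, 0, 0, 1, 0, 0, 0, 0, 0, 0, 1],
)

```text
clock: 6.62
eef_pos: [409.1, -371.5, 96.9]
eef_rot: [-3.141, 0.001, -0.131]
wrist_force: [-0.7, 0.2, -3.6]
finger_gap: 43.4
finger_force: 40.0
```

Call:
jog_arm(
  rows=[0, 0, -0.5, 0, 0, 0, 1, 0, 0, -0.4, 0, 0, 0, 1, 0, 0, -0.2, 0, 0, 0, 1, 0, 0, -0.1, 0, 0, 0, 1, 0, 0, -0.1, 0, 0, 0, 1, 0, 0, 0, 0, 0, 0, 1],
)

```text
clock: 7.12
eef_pos: [409.1, -372.3, 84.5]
eef_rot: [3.142, -0.0, -0.131]
wrist_force: [-0.1, -0.3, -2.8]
finger_gap: 43.4
finger_force: 40.0
```

Call:
jog_arm(
  rows=[0, 0, -0.05, 0, 0, 0, 1, 0, 0, -0.05, 0, 0, 0, 1, 0, 0, 0, 0, 0, 0, 1],
)

```text
clock: 7.37
eef_pos: [409.1, -372.3, 83.6]
eef_rot: [3.141, -0.0, -0.131]
wrist_force: [0.1, -0.5, -3.7]
finger_gap: 43.4
finger_force: 40.0
```

Call:
jog_arm(
  rows=[0, 0, -0.05, 0, 0, 0, 1, 0, 0, -0.05, 0, 0, 0, 1, 0, 0, 0, 0, 0, 0, 1],
)

```text
clock: 7.62
eef_pos: [409.5, -372.4, 83.4]
eef_rot: [3.141, -0.001, -0.131]
wrist_force: [-1.1, 2.4, 7.8]
finger_gap: 43.5
finger_force: 40.0
```

Call:
jog_arm(
  rows=[0, 0, 0, 0, 0, 0, 0.4, 0, 0, 0, 0, 0, 0, 0.2, 0, 0, 0, 0, 0, 0, 0, 0, 0, 0, 0, 0, 0, 0, 0, 0, 0, 0, 0, 0, 0, 0, 0, 0, 0, 0, 0, 0],
)

```text
clock: 8.12
eef_pos: [409.0, -372.2, 82.4]
eef_rot: [-3.142, 0.0, -0.131]
wrist_force: [0.4, -0.3, -0.6]
finger_gap: 79.9
finger_force: 0.0
```

Call:
jog_arm(
  rows=[0, 0, 0.5, 0, 0, 0, 0, 0, 0, 1, 0, 0, 0, 0, 0, 0, 2, 0, 0, 0, 0, 0, 0, 2.5, 0, 0, 0, 0, 0, 0, 2.5, 0, 0, 0, 0, 0, 0, 2.5, 0, 0, 0, 0, 0, 0, 2, 0, 0, 0, 0, 0.5, 1, 0.5, 0, 0, 0, 0, 2, 2.8, 0, 0, 0, 0, 0, 2, 2.8, 0, 0, 0, 0, 0, 2, 2.8, 0, 0, 0, 0, 0, 2, 2.8, 0, 0, 0, 0, 0, 2, 2.8, 0, 0, 0, 0, 0, 2, 2.8, 0, 0, 0, 0, 0, 2, 2.8, 0, 0, 0, 0, 0, 2, 2.8, 0, 0, 0, 0, 0, 2, 2.8, 0, 0, 0, 0, 0, 2, 2.8, 0, 0, 0, 0, 0, 2, 2.8, 0, 0, 0, 0, 0, 0.2, 0.8, 0, 0, 0, 0, 0],
)

```text
clock: 9.78
eef_pos: [637.5, -41.5, 216.4]
eef_rot: [-3.141, 0.001, -0.128]
wrist_force: [-0.3, 0.3, -0.8]
finger_gap: 94.2
finger_force: 0.0
```

Call:
jog_arm(
  rows=[0, 0, 0, 0, 0, 0, 0, 0, 0, 0, 0, 0, 0, 0],
)

```text
clock: 9.95
eef_pos: [635.6, -46.0, 217.0]
eef_rot: [3.141, 0.001, -0.13]
wrist_force: [-0.6, -0.7, -0.4]
finger_gap: 94.2
finger_force: 0.0
```

Call:
jog_arm(
  rows=[0, 0, -1, 0, 0, 0, 0, 0, 0, -1.5, 0, 0, 0, 0, 0, 0, -1.5, 0, 0, 0, 0, 0, 0, -1.5, 0, 0, 0, 0, 0, 0, -1.5, 0, 0, 0, 0, 0, 0, -1.5, 0, 0, 0, 0, 0, 0, -0.9, 0, 0, 0, 0, 0, 0, -0.4, 0, 0, 0, 0, 0, 0, 0, 0, 0, 0, 0, 0, 0, 0, 0, 0, 0, 0.4, 0, 0, 0, 0, 0, 0, 1, 0, 0, 0, 0, 0, 0, 1, 0, 0, 0, 0, 0, 0, 1, 0, 0, 0, 0, 0, 0, 1, 0, 0, 0, 0, 0, 0, 1, 0, 0, 0, 0, 0, 0, 1, 0, 0, 0, 0, 0, 0, 1, 0, 0, 0, 0, 0, 0, 1, 0, 0, 0, 0, 0, 0, 1, 0, 0, 0, 0, 0, 0, 1, 0, 0, 0, 0, 0, 0, 1],
)

```text
invalid input
```

Call:
jog_arm(
  rows=[0, 0, -1, 0, 0, 0, 0, 0, 0, -1.5, 0, 0, 0, 0, 0, 0, -1.5, 0, 0, 0, 0, 0, 0, -1.5, 0, 0, 0, 0, 0, 0, -1.5, 0, 0, 0, 0, 0, 0, -1.5, 0, 0, 0, 0, 0, 0, -0.9, 0, 0, 0, 0, 0, 0, -0.4, 0, 0, 0, 0, 0, 0, 0, 0, 0, 0, 0, 0, 0, 0, 0, 0, 0, 0.4, 0, 0, 0, 0, 0, 0, 1, 0, 0, 0, 0, 0, 0, 1, 0, 0, 0, 0, 0, 0, 1, 0, 0, 0, 0, 0, 0, 1, 0, 0, 0, 0, 0, 0, 1, 0, 0, 0, 0, 0, 0, 1, 0, 0, 0, 0, 0, 0, 1, 0, 0, 0, 0, 0, 0, 1, 0, 0, 0, 0, 0, 0, 1, 0, 0, 0, 0, 0, 0, 1],
)

```text
clock: 11.62
eef_pos: [636.1, -46.3, 119.5]
eef_rot: [3.142, 0.0, -0.131]
wrist_force: [-0.3, 0.2, 0.4]
finger_gap: 35.4
finger_force: 40.0
```

Call:
jog_arm(
  rows=[0, 0, 0.5, 0, 0, 0, 1, 0, 0, 1, 0, 0, 0, 1, 0, 0, 2, 0, 0, 0, 1, 0, 0, 2.5, 0, 0, 0, 1, 0, 0, 2.5, 0, 0, 0, 1, 0, 0, 1.5, 0, 0, 0, 1, 0, 0, 1, 0, 0, 0, 1, -0.5, -1, 0, 0, 0, 0, 1, -0.9, -2, 0, 0, 0, 0, 1, -1.3, -2.7, 0, 0, 0, 0, 1, -1.3, -2.7, 0, 0, 0, 0, 1, -1.3, -2.7, 0, 0, 0, 0, 1, -1.3, -2.7, 0, 0, 0, 0, 1, -1.3, -2.7, 0, 0, 0, 0, 1, -1.3, -2.7, 0, 0, 0, 0, 1, -1.3, -2.7, 0, 0, 0, 0, 1, -1.3, -2.7, 0, 0, 0, 0, 1, -1.3, -2.7, 0, 0, 0, 0, 1, -1.3, -2.3, 0, 0, 0, 0, 1, -0.5, -1.4, 0, 0, 0, 0, 1],
)

```text
clock: 13.28
eef_pos: [484.6, -358.6, 228.2]
eef_rot: [-3.141, 0.002, -0.133]
wrist_force: [-0.1, -0.1, -2.4]
finger_gap: 34.8
finger_force: 40.0
```

Call:
jog_arm(
  rows=[0, 0, -1, 0, 0, 0, 1, 0, 0, -2, 0, 0, 0, 1, 0, 0, -2.5, 0, 0, 0, 1, 0, 0, -2.5, 0, 0, 0, 1, 0, 0, -2.5, 0, 0, 0, 1, 0, 0, -2, 0, 0, 0, 1, 0, 0, -1, 0, 0, 0, 1, 0, 0, -0.4, 0, 0, 0, 1, 0, 0, -0.2, 0, 0, 0, 1, 0, 0, -0.1, 0, 0, 0, 1, 0, 0, 0, 0, 0, 0, 1],
)

```text
clock: 14.2
eef_pos: [487.5, -356.4, 88.4]
eef_rot: [3.141, -0.001, -0.131]
wrist_force: [0.2, 0.1, -3.1]
finger_gap: 35.3
finger_force: 40.0
```

Call:
jog_arm(
  rows=[0, 0, -0.3, 0, 0, 0, 1, 0, 0, -0.05, 0, 0, 0, 1, 0, 0, -0.05, 0, 0, 0, 1, 0, 0, -0.05, 0, 0, 0, 1, 0, 0, 0, 0, 0, 0, 1],
)

```text
clock: 14.62
eef_pos: [487.2, -356.4, 83.4]
eef_rot: [3.141, -0.001, -0.131]
wrist_force: [-1.2, 0.5, 1.8]
finger_gap: 35.1
finger_force: 40.0
```

Call:
jog_arm(
  rows=[0, 0, 0, 0, 0, 0, 0.4, 0, 0, 0, 0, 0, 0, 0.2, 0, 0, 0, 0, 0, 0, 0, 0, 0, 0, 0, 0, 0, 0, 0, 0, 0, 0, 0, 0, 0, 0, 0, 0, 0, 0, 0, 0, 0, 0, 0.5, 0, 0, 0, 0, 0, 0, 1, 0, 0, 0, 0, 0, 0, 2, 0, 0, 0, 0, 0, 0, 2.5, 0, 0, 0, 0, 0, 0, 2.5, 0, 0, 0, 0, 0, 0, 2.5, 0, 0, 0, 0, 0, 0, 2, 0, 0, 0, 0, 0, 0, 0.5, 0, 0, 0, 0],
)

```text
clock: 15.78
eef_pos: [487.8, -356.9, 222.6]
eef_rot: [3.138, -0.005, -0.131]
wrist_force: [0.2, -0.6, 0.2]
finger_gap: 94.2
finger_force: 0.0
```

Call:
jog_arm(
  rows=[0.5, 1, 0, 0, 0, 0, 0, 1, 2.5, 0, 0, 0, 0, 0, 1.2, 3.2, 0, 0, 0, 0, 0, 1.2, 3.2, 0, 0, 0, 0, 0, 1.2, 3.2, 0, 0, 0, 0, 0, 1.2, 3.2, 0, 0, 0, 0, 0, 1.2, 3.2, 0, 0, 0, 0, 0, 1.2, 3.2, 0, 0, 0, 0, 0, 1.2, 3.2, 0, 0, 0, 0, 0, 1.2, 3.2, 0, 0, 0, 0, 0, 1.2, 3.2, 0, 0, 0, 0, 0, 1.2, 3.2, 0, 0, 0, 0, 0, 1.2, 3.2, 0, 0, 0, 0, 0, 1.2, 2.8, 0, 0, 0, 0, 0, 0.5, 1, 0, 0, 0, 0, 0, 0, 0, 0, 0, 0, 0, 0, 0, 0, 0, 0, 0, 0, 0],
)

```text
clock: 17.2
eef_pos: [650.6, 68.7, 216.7]
eef_rot: [3.141, 0.002, -0.13]
wrist_force: [-0.2, -0.7, 0.7]
finger_gap: 93.8
finger_force: 0.0
```

Call:
jog_arm(
  rows=[0, 0, -1, 0, 0, 0, 0, 0, 0, -1.5, 0, 0, 0, 0, 0, 0, -1.5, 0, 0, 0, 0, 0, 0, -1.5, 0, 0, 0, 0, 0, 0, -1.5, 0, 0, 0, 0, 0, 0, -1.3, 0, 0, 0, 0, 0, 0, -0.5, 0, 0, 0, 0, 0, 0, 0, 0, 0, 0, 0.4, 0, 0, 0, 0, 0, 0, 1, 0, 0, 0, 0, 0, 0, 1, 0, 0, 0, 0, 0, 0, 1, 0, 0, 0, 0, 0, 0, 1, 0, 0, 0, 0, 0, 0, 1, 0, 0, 0, 0, 0, 0, 1, 0, 0, 0, 0, 0, 0, 1, 0, 0, 0, 0, 0, 0, 1, 0, 0, 0, 0, 0, 0, 1, 0, 0, 0, 0, 0, 0, 1, 0, 0, 0, 0, 0, 0, 1, 0, 0, 0, 0, 0, 0, 1],
)

```text
clock: 18.87
eef_pos: [651.1, 68.6, 130.0]
eef_rot: [3.141, 0.0, -0.131]
wrist_force: [0.5, -0.9, 0.8]
finger_gap: 29.1
finger_force: 40.0
```

Call:
jog_arm(
  rows=[0, 0, 0.5, 0, 0, 0, 1, 0, 0, 1, 0, 0, 0, 1, 0, 0, 2, 0, 0, 0, 1, 0, 0, 2.5, 0, 0, 0, 1, 0, 0, 2.5, 0, 0, 0, 1, 0, 0, 1.5, 0, 0, 0, 1, 0, 0, 1, 0, 0, 0, 1, -0.2, -1, 0, 0, 0, 0, 1, -0.4, -2.2, 0, 0, 0, 0, 1, -0.65, -3, 0, 0, 0, 0, 1, -0.65, -3, 0, 0, 0, 0, 1, -0.65, -3, 0, 0, 0, 0, 1, -0.65, -3, 0, 0, 0, 0, 1, -0.65, -3, 0, 0, 0, 0, 1, -0.65, -3, 0, 0, 0, 0, 1, -0.65, -3, 0, 0, 0, 0, 1, -0.65, -3, 0, 0, 0, 0, 1, -0.65, -3, 0, 0, 0, 0, 1, -0.65, -3, 0, 0, 0, 0, 1, -0.65, -3, 0, 0, 0, 0, 1],
)

```text
clock: 20.53
eef_pos: [572.2, -295.0, 238.6]
eef_rot: [-3.141, 0.002, -0.131]
wrist_force: [0.4, 0.5, -3.6]
finger_gap: 28.7
finger_force: 40.0
```

Call:
jog_arm(
  rows=[-0.5, -3, 0, 0, 0, 0, 1, -0.3, -1.8, 0, 0, 0, 0, 1, 0, 0, -1, 0, 0, 0, 1, 0, 0, -2, 0, 0, 0, 1, 0, 0, -2.5, 0, 0, 0, 1, 0, 0, -2.5, 0, 0, 0, 1, 0, 0, -2.5, 0, 0, 0, 1, 0, 0, -2, 0, 0, 0, 1, 0, 0, -1, 0, 0, 0, 1, 0, 0, -0.4, 0, 0, 0, 1, 0, 0, -0.2, 0, 0, 0, 1, 0, 0, -0.1, 0, 0, 0, 1, 0, 0, 0, 0, 0, 0, 1],
)

```text
clock: 21.62
eef_pos: [565.9, -341.5, 98.9]
eef_rot: [3.141, -0.001, -0.131]
wrist_force: [-0.5, -0.3, -3.4]
finger_gap: 29.3
finger_force: 40.0
```

Call:
jog_arm(
  rows=[0, 0, -0.3, 0, 0, 0, 1, 0, 0, -0.05, 0, 0, 0, 1, 0, 0, -0.05, 0, 0, 0, 1, 0, 0, -0.05, 0, 0, 0, 1, 0, 0, 0, 0, 0, 0, 1],
)

```text
clock: 22.03
eef_pos: [565.8, -341.3, 93.9]
eef_rot: [3.141, -0.001, -0.131]
wrist_force: [0.4, 0.1, -0.6]
finger_gap: 28.9
finger_force: 40.0
```

Call:
jog_arm(
  rows=[0, 0, -0.05, 0, 0, 0, 1, 0, 0, 0, 0, 0, 0, 0.4, 0, 0, 0, 0, 0, 0, 0.2, 0, 0, 0, 0, 0, 0, 0, 0, 0, 0, 0, 0, 0, 0, 0, 0, 0, 0, 0, 0, 0, 0, 0, 0, 0, 0, 0, 0, 0, 0, 0.5, 0, 0, 0, 0, 0, 0, 1, 0, 0, 0, 0, 0, 0, 2, 0, 0, 0, 0, 0, 0, 2.5, 0, 0, 0, 0, 0, 0, 2.5, 0, 0, 0, 0, 0, 0, 2.5, 0, 0, 0, 0, 0, 0, 1.5, 0, 0, 0, 0],
)

```text
clock: 23.2
eef_pos: [566.0, -341.5, 222.3]
eef_rot: [3.14, -0.004, -0.131]
wrist_force: [-0.7, 0.2, 0.5]
finger_gap: 94.0
finger_force: 0.0
```

Call:
jog_arm(
  rows=[0.3, 1.6, 0, 0, 0, 0, 0, 0.3, 3.2, 0, 0, 0, 0, 0, 0.3, 3.2, 0, 0, 0, 0, 0, 0.3, 3.2, 0, 0, 0, 0, 0, 0.3, 3.2, 0, 0, 0, 0, 0, 0.3, 3.2, 0, 0, 0, 0, 0, 0.3, 3.2, 0, 0, 0, 0, 0, 0.3, 3.2, 0, 0, 0, 0, 0, 0.3, 3.2, 0, 0, 0, 0, 0, 0.3, 3.2, 0, 0, 0, 0, 0, 0.3, 3.2, 0, 0, 0, 0, 0, 0, 1.6, 0, 0, 0, 0, 0, 0, 0, 0, 0, 0, 0, 0, 0, 0, 0, 0, 0, 0, 0],
)

```text
clock: 24.37
eef_pos: [598.1, 11.9, 217.7]
eef_rot: [3.141, 0.0, -0.129]
wrist_force: [0.7, 0.3, -0.3]
finger_gap: 94.0
finger_force: 0.0
```

```bash
python3 - <<'E'
from h import *
p,d,m=grab("wrist","w2"); X=cloud(d,m); print(manip.read_state()["eef_pos"].round(1))
for w in (9,5,3): print("bear",fit(X,(643,11),53,73,23,w), fit(X,(643,11),56,74,23,w))
s=X.reshape(-1,3); s=s[(np.hypot(s[:,0]-643,s[:,1]-11)<32)&(s[:,2]>52)]; print(s.min(0).round(1),s.max(0).round(1))
g=p.min(2); # top of paper disc / figure outline for inspection
ps,ds,ms=grab("scene","s2"); Y=cloud(ds,ms)
for k,a in dict(rabbit=((487.2,-356.4),82,103,18),stack=((565.8,-341.3),95,110,15),egg=((409.5,-372.3),78,106,22)).items(): print(k,fit(Y,*a))
z=Y[...,2]; mx=ps.max(2).astype(int); sel=(abs(z-64.5)<6)&(mx-ps.min(2)<30)&(Y[...,1]>230)&(Y[...,1]<480)&(abs(Y[...,0]-490)<120)
q=Y[sel][:,:2].astype(np.float32); print("wheel",cv2.minEnclosingCircle(q),cv2.minAreaRect(q))
cv2.imwrite("pics/c2.png",np.hstack([cv2.resize(p[60:300,200:440],(400,400)),cv2.resize(ps[180:320,90:440],(400,160)).repeat(1,0) if 0 else np.vstack([cv2.resize(ps[180:320,90:440],(400,160)),np.zeros((240,400,3),np.uint8)])]))
E
```

```text
[598.2  10.9 217.7]
bear (array([644.1,  11.3]), 56, np.float64(0.18)) (array([644. ,  11.3]), 92, np.float64(0.35))
bear (array([644.1,  11.3]), 56, np.float64(0.18)) (array([644. ,  11.3]), 92, np.float64(0.35))
bear (array([644.1,  11.3]), 56, np.float64(0.18)) (array([644. ,  11.3]), 92, np.float64(0.35))
[617.  -14.1  53.4] [667.3  40.5 326.6]
rabbit (array([ 486.9, -355.9]), 128, np.float64(1.18))
stack (array([ 565.7, -341.6]), 125, np.float64(1.21))
egg (array([ 409.8, -370.9]), 109, np.float64(1.51))
wheel ((491.7313537597656, 360.34716796875), 92.10221099853516) ((491.96466064453125, 358.150146484375), (177.7174530029297, 179.38760375976562), 41.2472038269043)
```

View pics/c2.png

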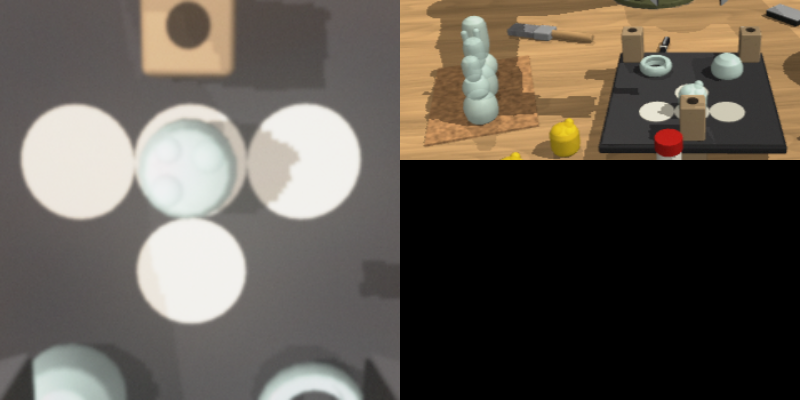

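The crop shows the clear bear alone on the rear middle disc at (187,168), in front of the prop, with the three outer discs empty and all three tall figures upright on the mat. It is the only clear bear, since the look-alikes are yellow.

Call:
jog_arm(
  rows=[1.6, 0, -1, 0, 0, 0, 0, 2, 0, -2, 0, 0, 0, 0, 1, 0, -2, 0, 0, 0, 0, 0, 0, -2, 0, 0, 0, 0, 0, 0, -2, 0, 0, 0, 0, 0, 0, -2, 0, 0, 0, 0, 0, 0, -2, 0, 0, 0, 0, 0, 0, -1.5, 0, 0, 0, 0, 0, 0, -0.8, 0, 0, 0, 0, 0, 0, -0.4, 0, 0, 0, 0, 0, 0, 0, 0, 0, 0, 0.4, 0, 0, 0, 0, 0, 0, 1, 0, 0, 0, 0, 0, 0, 1, 0, 0, 0, 0, 0, 0, 1, 0, 0, 0, 0, 0, 0, 1, 0, 0, 0, 0, 0, 0, 1, 0, 0, 0, 0, 0, 0, 1, 0, 0, 0, 0, 0, 0, 1, 0, 0, 0, 0, 0, 0, 1, 0, 0, 0, 0, 0, 0, 1],
  newtons=30,
)

```text
clock: 26.13
eef_pos: [644.6, 10.8, 61.1]
eef_rot: [-3.142, -0.0, -0.131]
wrist_force: [-1.1, 0.0, 1.2]
finger_gap: 44.9
finger_force: 30.0
```

Call:
jog_arm(
  rows=[0, 0, 0.5, 0, 0, 0, 1, 0, 0, 1, 0, 0, 0, 1, 0, 0, 2, 0, 0, 0, 1, 0, 0, 2.5, 0, 0, 0, 1, 0, 0, 2.5, 0, 0, 0, 1, 0, 0, 1.5, 0, 0, 0, 1, 0, 0, 1, 0, 0, 0, 1, -0.5, 1.2, 0, 0, 0, 0, 1, -1, 2.2, 0, 0, 0, 0, 1, -1.25, 2.9, 0, 0, 0, 0, 1, -1.25, 2.9, 0, 0, 0, 0, 1, -1.25, 2.9, 0, 0, 0, 0, 1, -1.25, 2.9, 0, 0, 0, 0, 1, -1.25, 2.9, 0, 0, 0, 0, 1, -1.25, 2.9, 0, 0, 0, 0, 1, -1.25, 2.9, 0, 0, 0, 0, 1, -1.25, 2.9, 0, 0, 0, 0, 1, -1.25, 2.9, 0, 0, 0, 0, 1, -1.5, 3.4, 0, 0, 0, 0, 1, -0.95, 1.8, 0, 0, 0, 0, 1],
)

```text
clock: 27.8
eef_pos: [489.9, 360.8, 169.8]
eef_rot: [3.141, 0.002, -0.129]
wrist_force: [0.1, 0.1, -2.2]
finger_gap: 45.0
finger_force: 30.0
```

Call:
jog_arm(
  rows=[0, 0, -1, 0, 0, 0, 1, 0, 0, -2, 0, 0, 0, 1, 0, 0, -2, 0, 0, 0, 1, 0, 0, -1.5, 0, 0, 0, 1, 0, 0, -0.8, 0, 0, 0, 1, 0, 0, -0.3, 0, 0, 0, 1, 0, 0, -0.2, 0, 0, 0, 1, 0, 0, -0.1, 0, 0, 0, 1, 0, 0, 0, 0, 0, 0, 1],
)

```text
clock: 28.55
eef_pos: [492.8, 357.8, 92.5]
eef_rot: [-3.141, -0.001, -0.131]
wrist_force: [-0.0, 0.9, -2.3]
finger_gap: 45.2
finger_force: 30.0
```

Call:
jog_arm(
  rows=[0, 0, -0.3, 0, 0, 0, 1, 0, 0, -0.15, 0, 0, 0, 1, 0, 0, -0.1, 0, 0, 0, 1, 0, 0, -0.05, 0, 0, 0, 1, 0, 0, 0, 0, 0, 0, 1],
)

```text
clock: 28.97
eef_pos: [492.6, 357.8, 86.1]
eef_rot: [-3.142, -0.0, -0.131]
wrist_force: [-0.4, -0.1, -0.5]
finger_gap: 44.5
finger_force: 30.0
```

Call:
jog_arm(
  rows=[0, 0, -0.05, 0, 0, 0, 1, 0, 0, -0.05, 0, 0, 0, 1, 0, 0, 0, 0, 0, 0, 1],
)

```text
clock: 29.22
eef_pos: [492.7, 357.8, 86.0]
eef_rot: [-3.141, -0.0, -0.131]
wrist_force: [-5.2, -3.1, 8.9]
finger_gap: 44.8
finger_force: 30.1
```

Call:
jog_arm(
  rows=[0, 0, 0, 0, 0, 0, 0.4, 0, 0, 0, 0, 0, 0, 0.2, 0, 0, 0, 0, 0, 0, 0, 0, 0, 0, 0, 0, 0, 0, 0, 0, 0, 0, 0, 0, 0, 0, 0, 0, 0, 0, 0, 0, 0, 0, 0, 0, 0, 0, 0, 0, 0, 0.5, 0, 0, 0, 0, 0, 0, 1, 0, 0, 0, 0, 0, 0, 2, 0, 0, 0, 0, 0, 0, 2.5, 0, 0, 0, 0, 0, 0, 2.5, 0, 0, 0, 0, 0, 0, 2.5, 0, 0, 0, 0, 0, 0, 2, 0, 0, 0, 0, 0, 0, 0, 0, 0, 0, 0],
)

```text
clock: 30.47
eef_pos: [493.7, 358.5, 220.6]
eef_rot: [-3.137, -0.006, -0.131]
wrist_force: [-0.0, -0.2, 1.7]
finger_gap: 94.1
finger_force: 0.0
```

```bash
python3 - <<'E'
from h import *
W={}
for n in("scene","side","wrist"):
    p,d,m=grab(n,n+"3"); X=cloud(d,m); print(n,"bear",fit(X,(492.7,358),80,98,23))
    if n!="wrist":
        z=X[...,2]; mx=p.max(2).astype(int); sel=(abs(z-64.5)<6)&(mx-p.min(2)<30)&(np.hypot(X[...,0]-492,X[...,1]-358)<110)
        W[n]=X[sel][:,:2]
        q=W[n].astype(np.float32); print("wheel",cv2.minAreaRect(q))
h=np.hstack([cv2.imread("pics/side3.png")[300:480,100:400],cv2.imread("pics/scene3.png")[150:330,420:600]]); cv2.imwrite("pics/c3.png",h)
E
```

```text
scene bear (array([492.5, 358.3]), 181, np.float64(1.39))
wheel ((493.671630859375, 357.595703125), (177.73997497558594, 177.45823669433594), 62.12856674194336)
side bear (array([491.1, 357.8]), 346, np.float64(0.47))
wheel ((493.2725524902344, 347.256591796875), (178.00572204589844, 150.33546447753906), 25.87949562072754)
wrist bear (array([492. , 358.1]), 254, np.float64(0.19))
```

View pics/c3.png

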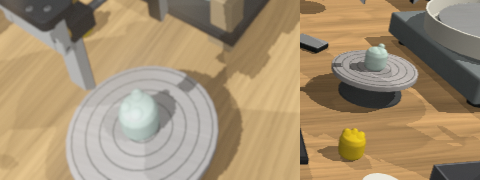

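The bear stands upright at the wheel's centre (138,115 in the crop), within about 2 mm. Next I return the stack.

Call:
jog_arm(
  rows=[0.2, -1.5, 0, 0, 0, 0, 0, 0.3, -3, 0, 0, 0, 0, 0, 0.4, -3.7, 0, 0, 0, 0, 0, 0.4, -3.7, 0, 0, 0, 0, 0, 0.4, -3.7, 0, 0, 0, 0, 0, 0.4, -3.7, 0, 0, 0, 0, 0, 0.4, -3.7, 0, 0, 0, 0, 0, 0.4, -3.7, 0, 0, 0, 0, 0, 0.4, -3.7, 0, 0, 0, 0, 0, 0.4, -3.7, 0, 0, 0, 0, 0, 0.4, -3.7, 0, 0, 0, 0, 0, 0.4, -3.7, 0, 0, 0, 0, 0, 0.4, -3.7, 0, 0, 0, 0, 0, 0.4, -3.7, 0, 0, 0, 0, 0, 0.4, -3.7, 0, 0, 0, 0, 0, 0.4, -3.7, 0, 0, 0, 0, 0, 0.4, -3.7, 0, 0, 0, 0, 0, 0.4, -3.7, 0, 0, 0, 0, 0, 0.4, -3.7, 0, 0, 0, 0, 0, 0, -2.5, 0, 0, 0, 0, 0],
  newtons=40,
)

```text
clock: 32.28
eef_pos: [564.3, -344.7, 213.3]
eef_rot: [-3.141, 0.002, -0.133]
wrist_force: [-0.5, 0.7, 0.1]
finger_gap: 93.8
finger_force: 0.0
```

Call:
jog_arm(
  rows=[0, 0, 0, 0, 0, 0, 0, 0, 0, 0, 0, 0, 0, 0],
)

```text
clock: 32.45
eef_pos: [564.3, -342.5, 213.3]
eef_rot: [-3.14, 0.002, -0.133]
wrist_force: [-0.4, 0.6, -0.3]
finger_gap: 94.0
finger_force: 0.0
```

Call:
jog_arm(
  rows=[0.15, 0.1, -1, 0, 0, 0, 0, 0, 0, -2, 0, 0, 0, 0, 0, 0, -2, 0, 0, 0, 0, 0, 0, -2, 0, 0, 0, 0, 0, 0, -2, 0, 0, 0, 0, 0, 0, -1.5, 0, 0, 0, 0, 0, 0, -1, 0, 0, 0, 0, 0, 0, -0.4, 0, 0, 0, 0, 0, 0, 0, 0, 0, 0, 0.4, 0, 0, 0, 0, 0, 0, 1, 0, 0, 0, 0, 0, 0, 1, 0, 0, 0, 0, 0, 0, 1, 0, 0, 0, 0, 0, 0, 1, 0, 0, 0, 0, 0, 0, 1, 0, 0, 0, 0, 0, 0, 1, 0, 0, 0, 0, 0, 0, 1, 0, 0, 0, 0, 0, 0, 1, 0, 0, 0, 0, 0, 0, 1, 0, 0, 0, 0, 0, 0, 1, 0, 0, 0, 0, 0, 0, 1],
)

```text
clock: 34.12
eef_pos: [567.0, -340.5, 96.0]
eef_rot: [3.141, -0.0, -0.131]
wrist_force: [-0.1, -1.8, 0.4]
finger_gap: 29.3
finger_force: 40.0
```

Call:
jog_arm(
  rows=[0, 0, 0.5, 0, 0, 0, 1, 0, 0, 1, 0, 0, 0, 1, 0, 0, 2, 0, 0, 0, 1, 0, 0, 2.5, 0, 0, 0, 1, 0, 0, 2.5, 0, 0, 0, 1, 0, 0, 2.5, 0, 0, 0, 1, 0, 0, 2, 0, 0, 0, 1, 0, 0, 1, 0, 0, 0, 1, 0.2, 1, 0, 0, 0, 0, 1, 0.4, 2.2, 0, 0, 0, 0, 1, 0.65, 3, 0, 0, 0, 0, 1, 0.65, 3, 0, 0, 0, 0, 1, 0.65, 3, 0, 0, 0, 0, 1, 0.65, 3, 0, 0, 0, 0, 1, 0.65, 3, 0, 0, 0, 0, 1, 0.65, 3, 0, 0, 0, 0, 1, 0.65, 3, 0, 0, 0, 0, 1, 0.65, 3, 0, 0, 0, 0, 1, 0.65, 3, 0, 0, 0, 0, 1, 0.65, 3, 0, 0, 0, 0, 1],
)

```text
clock: 35.78
eef_pos: [637.5, -5.9, 234.3]
eef_rot: [-3.142, 0.002, -0.131]
wrist_force: [1.3, -0.9, -2.4]
finger_gap: 29.4
finger_force: 40.0
```

Call:
jog_arm(
  rows=[0.65, 3, 0, 0, 0, 0, 1, 0.5, 2.9, 0, 0, 0, 0, 1, 0.3, 1.8, 0, 0, 0, 0, 1, 0, 0, -1, 0, 0, 0, 1, 0, 0, -2, 0, 0, 0, 1, 0, 0, -2.5, 0, 0, 0, 1, 0, 0, -2, 0, 0, 0, 1, 0, 0, -1.2, 0, 0, 0, 1, 0, 0, -0.7, 0, 0, 0, 1, 0, 0, -0.3, 0, 0, 0, 1, 0, 0, 0, 0, 0, 0, 1],
)

```text
clock: 36.7
eef_pos: [652.5, 68.7, 138.7]
eef_rot: [3.142, 0.0, -0.131]
wrist_force: [1.2, 0.5, -2.6]
finger_gap: 29.2
finger_force: 40.0
```

Call:
jog_arm(
  rows=[0, 0, -0.4, 0, 0, 0, 1, 0, 0, -0.15, 0, 0, 0, 1, 0, 0, -0.05, 0, 0, 0, 1, 0, 0, -0.05, 0, 0, 0, 1, 0, 0, 0, 0, 0, 0, 1],
)

```text
clock: 37.12
eef_pos: [652.6, 68.8, 132.7]
eef_rot: [-3.141, -0.0, -0.131]
wrist_force: [-0.3, 0.1, -3.3]
finger_gap: 29.2
finger_force: 40.0
```

Call:
jog_arm(
  rows=[0, 0, -0.05, 0, 0, 0, 1, 0, 0, -0.05, 0, 0, 0, 1, 0, 0, 0, 0, 0, 0, 1],
)

```text
clock: 37.37
eef_pos: [652.8, 68.7, 131.9]
eef_rot: [-3.142, -0.001, -0.131]
wrist_force: [-1.5, -1.5, 0.1]
finger_gap: 29.3
finger_force: 40.0
```

Call:
jog_arm(
  rows=[0, 0, -0.03, 0, 0, 0, 1, 0, 0, 0, 0, 0, 0, 0.4, 0, 0, 0, 0, 0, 0, 0.2, 0, 0, 0, 0, 0, 0, 0, 0, 0, 0, 0, 0, 0, 0, 0, 0, 0, 0, 0, 0, 0, 0, 0, 0, 0, 0, 0, 0, 0, 0, 0.5, 0, 0, 0, 0, 0, 0, 1, 0, 0, 0, 0, 0, 0, 2, 0, 0, 0, 0, 0, 0, 2.5, 0, 0, 0, 0, 0, 0, 1.6, 0, 0, 0, 0, 0, 0, 1, 0, 0, 0, 0],
)

```text
clock: 38.45
eef_pos: [653.1, 68.8, 220.6]
eef_rot: [-3.141, -0.004, -0.131]
wrist_force: [-0.3, -0.9, -0.1]
finger_gap: 93.7
finger_force: 0.0
```

Call:
jog_arm(
  rows=[-0.5, -1, 0, 0, 0, 0, 0, -1, -2.5, 0, 0, 0, 0, 0, -1.2, -3.2, 0, 0, 0, 0, 0, -1.2, -3.2, 0, 0, 0, 0, 0, -1.2, -3.2, 0, 0, 0, 0, 0, -1.2, -3.2, 0, 0, 0, 0, 0, -1.2, -3.2, 0, 0, 0, 0, 0, -1.2, -3.2, 0, 0, 0, 0, 0, -1.2, -3.2, 0, 0, 0, 0, 0, -1.2, -3.2, 0, 0, 0, 0, 0, -1.2, -3.2, 0, 0, 0, 0, 0, -1.2, -3.2, 0, 0, 0, 0, 0, -1.2, -3.2, 0, 0, 0, 0, 0, -1.3, -2.8, 0, 0, 0, 0, 0, -0.5, -1, 0, 0, 0, 0, 0, 0, 0, 0, 0, 0, 0, 0, 0, 0, 0, 0, 0, 0, 0],
)

```text
clock: 39.87
eef_pos: [487.2, -355.9, 216.5]
eef_rot: [-3.141, 0.001, -0.132]
wrist_force: [0.0, 0.0, 0.6]
finger_gap: 94.0
finger_force: 0.0
```

Call:
jog_arm(
  rows=[0, 0, -1, 0, 0, 0, 0, 0, 0, -2, 0, 0, 0, 0, 0, 0, -2.5, 0, 0, 0, 0, 0, 0, -2.5, 0, 0, 0, 0, 0, 0, -2.5, 0, 0, 0, 0, 0, 0, -1.5, 0, 0, 0, 0, 0, 0, -0.8, 0, 0, 0, 0, 0, 0, -0.4, 0, 0, 0, 0, 0, 0, 0, 0, 0, 0, 0.4, 0, 0, 0, 0, 0, 0, 1, 0, 0, 0, 0, 0, 0, 1, 0, 0, 0, 0, 0, 0, 1, 0, 0, 0, 0, 0, 0, 1, 0, 0, 0, 0, 0, 0, 1, 0, 0, 0, 0, 0, 0, 1, 0, 0, 0, 0, 0, 0, 1, 0, 0, 0, 0, 0, 0, 1, 0, 0, 0, 0, 0, 0, 1, 0, 0, 0, 0, 0, 0, 1, 0, 0, 0, 0, 0, 0, 1],
)

```text
clock: 41.53
eef_pos: [487.6, -356.3, 85.2]
eef_rot: [3.141, -0.0, -0.131]
wrist_force: [-0.2, -0.1, -0.3]
finger_gap: 35.1
finger_force: 40.0
```

Call:
jog_arm(
  rows=[0, 0, 0.5, 0, 0, 0, 1, 0, 0, 1, 0, 0, 0, 1, 0, 0, 2, 0, 0, 0, 1, 0, 0, 2.5, 0, 0, 0, 1, 0, 0, 2.5, 0, 0, 0, 1, 0, 0, 2.5, 0, 0, 0, 1, 0, 0, 2, 0, 0, 0, 1, 0, 0, 1, 0, 0, 0, 1, 0.5, 1, 0, 0, 0, 0, 1, 0.9, 2, 0, 0, 0, 0, 1, 1.3, 2.7, 0, 0, 0, 0, 1, 1.3, 2.7, 0, 0, 0, 0, 1, 1.3, 2.7, 0, 0, 0, 0, 1, 1.3, 2.7, 0, 0, 0, 0, 1, 1.3, 2.7, 0, 0, 0, 0, 1, 1.3, 2.7, 0, 0, 0, 0, 1, 1.3, 2.7, 0, 0, 0, 0, 1, 1.3, 2.7, 0, 0, 0, 0, 1, 1.3, 2.7, 0, 0, 0, 0, 1],
)

```text
clock: 43.12
eef_pos: [618.5, -80.8, 223.5]
eef_rot: [-3.141, 0.002, -0.131]
wrist_force: [-0.5, -0.3, -3.5]
finger_gap: 35.1
finger_force: 40.0
```

Call:
jog_arm(
  rows=[1.3, 2.3, 0, 0, 0, 0, 1, 0.5, 1.4, 0, 0, 0, 0, 1, 0, 0, -1, 0, 0, 0, 1, 0, 0, -2, 0, 0, 0, 1, 0, 0, -2.5, 0, 0, 0, 1, 0, 0, -2, 0, 0, 0, 1, 0, 0, -1.2, 0, 0, 0, 1, 0, 0, -0.7, 0, 0, 0, 1, 0, 0, -0.4, 0, 0, 0, 1, 0, 0, 0, 0, 0, 0, 1],
)

```text
clock: 43.95
eef_pos: [636.4, -46.5, 126.9]
eef_rot: [3.142, 0.0, -0.131]
wrist_force: [-0.1, 0.1, -3.8]
finger_gap: 35.4
finger_force: 40.0
```

Call:
jog_arm(
  rows=[0, 0, -0.35, 0, 0, 0, 1, 0, 0, -0.15, 0, 0, 0, 1, 0, 0, -0.05, 0, 0, 0, 1, 0, 0, -0.05, 0, 0, 0, 1, 0, 0, 0, 0, 0, 0, 1],
)

```text
clock: 44.37
eef_pos: [636.6, -46.3, 121.4]
eef_rot: [3.142, -0.0, -0.131]
wrist_force: [-0.1, -1.6, -3.6]
finger_gap: 35.2
finger_force: 40.0
```

Call:
jog_arm(
  rows=[0, 0, -0.05, 0, 0, 0, 1, 0, 0, -0.05, 0, 0, 0, 1, 0, 0, 0, 0, 0, 0, 1],
)

```text
clock: 44.62
eef_pos: [637.0, -46.3, 121.2]
eef_rot: [-3.142, -0.002, -0.131]
wrist_force: [-1.4, 1.0, 5.4]
finger_gap: 34.9
finger_force: 40.0
```

Call:
jog_arm(
  rows=[0, 0, 0, 0, 0, 0, 0.4, 0, 0, 0, 0, 0, 0, 0.2, 0, 0, 0, 0, 0, 0, 0, 0, 0, 0, 0, 0, 0, 0, 0, 0, 0, 0, 0, 0, 0, 0, 0, 0, 0, 0, 0, 0, 0, 0, 0, 0, 0, 0, 0, 0, 0, 0.5, 0, 0, 0, 0, 0, 0, 1, 0, 0, 0, 0, 0, 0, 2, 0, 0, 0, 0, 0, 0, 2.5, 0, 0, 0, 0, 0, 0, 2.5, 0, 0, 0, 0, 0, 0, 1.5, 0, 0, 0, 0],
)

```text
clock: 45.7
eef_pos: [637.1, -46.3, 224.2]
eef_rot: [-3.142, -0.004, -0.131]
wrist_force: [0.3, 0.7, 0.3]
finger_gap: 94.1
finger_force: 0.0
```

Call:
jog_arm(
  rows=[-0.5, -1, 0, 0, 0, 0, 0, -2, -2.8, 0, 0, 0, 0, 0, -2, -2.8, 0, 0, 0, 0, 0, -2, -2.8, 0, 0, 0, 0, 0, -2, -2.8, 0, 0, 0, 0, 0, -2, -2.8, 0, 0, 0, 0, 0, -2, -2.8, 0, 0, 0, 0, 0, -2, -2.8, 0, 0, 0, 0, 0, -2, -2.8, 0, 0, 0, 0, 0, -2, -2.8, 0, 0, 0, 0, 0, -2, -2.8, 0, 0, 0, 0, 0, -2, -2.8, 0, 0, 0, 0, 0, -0.2, -0.8, 0, 0, 0, 0, 0, 0, 0, 0, 0, 0, 0, 0, 0, 0, 0, 0, 0, 0, 0],
)

```text
clock: 46.95
eef_pos: [409.4, -372.0, 219.8]
eef_rot: [-3.141, 0.0, -0.132]
wrist_force: [0.5, 1.0, -0.5]
finger_gap: 94.1
finger_force: 0.0
```

Going down to about 84.

Call:
jog_arm(
  rows=[0, 0, -1, 0, 0, 0, 0, 0, 0, -2, 0, 0, 0, 0, 0, 0, -2.5, 0, 0, 0, 0, 0, 0, -2.5, 0, 0, 0, 0, 0, 0, -2.5, 0, 0, 0, 0, 0, 0, -1.8, 0, 0, 0, 0, 0, 0, -0.8, 0, 0, 0, 0, 0, 0, -0.4, 0, 0, 0, 0, 0, 0, 0, 0, 0, 0, 0.4, 0, 0, 0, 0, 0, 0, 1, 0, 0, 0, 0, 0, 0, 1, 0, 0, 0, 0, 0, 0, 1, 0, 0, 0, 0, 0, 0, 1, 0, 0, 0, 0, 0, 0, 1, 0, 0, 0, 0, 0, 0, 1, 0, 0, 0, 0, 0, 0, 1, 0, 0, 0, 0, 0, 0, 1, 0, 0, 0, 0, 0, 0, 1, 0, 0, 0, 0, 0, 0, 1],
)

```text
clock: 48.53
eef_pos: [409.6, -372.3, 85.2]
eef_rot: [3.142, -0.0, -0.131]
wrist_force: [-0.1, 0.6, 1.9]
finger_gap: 43.3
finger_force: 40.0
```

Call:
jog_arm(
  rows=[0, 0, 0.5, 0, 0, 0, 1, 0, 0, 1, 0, 0, 0, 1, 0, 0, 2, 0, 0, 0, 1, 0, 0, 2.5, 0, 0, 0, 1, 0, 0, 2.5, 0, 0, 0, 1, 0, 0, 2.5, 0, 0, 0, 1, 0, 0, 2.5, 0, 0, 0, 1, 0, 0, 2, 0, 0, 0, 1, 0, 0, 1.5, 0, 0, 0, 1, 0, 0, 1, 0, 0, 0, 1, 0.5, 1, 0, 0, 0, 0, 1, 1, 2, 0, 0, 0, 0, 1, 1.25, 2.75, 0, 0, 0, 0, 1, 1.25, 2.75, 0, 0, 0, 0, 1, 1.25, 2.75, 0, 0, 0, 0, 1, 1.25, 2.75, 0, 0, 0, 0, 1, 1.25, 2.75, 0, 0, 0, 0, 1, 1.25, 2.75, 0, 0, 0, 0, 1, 1.25, 2.75, 0, 0, 0, 0, 1, 1.25, 2.75, 0, 0, 0, 0, 1],
)

```text
clock: 50.2
eef_pos: [524.6, -119.9, 264.1]
eef_rot: [-3.141, 0.002, -0.131]
wrist_force: [0.3, -0.1, -3.5]
finger_gap: 43.5
finger_force: 40.0
```

Call:
jog_arm(
  rows=[1.25, 2.75, 0, 0, 0, 0, 1, 1.25, 2.75, 0, 0, 0, 0, 1, 1.25, 2.75, 0, 0, 0, 0, 1, 1.25, 2.75, 0, 0, 0, 0, 1, 0.8, 2, 0, 0, 0, 0, 1, 0.4, 0.9, 0, 0, 0, 0, 1, 0, 0, 0, 0, 0, 0, 1, 0, 0, 0, 0, 0, 0, 1],
)

```text
clock: 50.87
eef_pos: [586.1, 16.8, 264.4]
eef_rot: [3.141, 0.001, -0.131]
wrist_force: [-0.5, -1.5, -3.0]
finger_gap: 43.2
finger_force: 40.0
```

Call:
jog_arm(
  rows=[0, 0, -1, 0, 0, 0, 1, 0, 0, -2, 0, 0, 0, 1, 0, 0, -2.5, 0, 0, 0, 1, 0, 0, -2.5, 0, 0, 0, 1, 0, 0, -2.5, 0, 0, 0, 1, 0, 0, -2, 0, 0, 0, 1, 0, 0, -1, 0, 0, 0, 1, 0, 0, -0.3, 0, 0, 0, 1, 0, 0, 0, 0, 0, 0, 1],
)

```text
clock: 51.62
eef_pos: [586.4, 16.1, 126.9]
eef_rot: [3.142, 0.001, -0.132]
wrist_force: [0.1, 0.5, -2.8]
finger_gap: 42.9
finger_force: 40.0
```

Call:
jog_arm(
  rows=[0, 0, -0.35, 0, 0, 0, 1, 0, 0, -0.15, 0, 0, 0, 1, 0, 0, -0.05, 0, 0, 0, 1, 0, 0, -0.05, 0, 0, 0, 1, 0, 0, 0, 0, 0, 0, 1],
)

```text
clock: 52.03
eef_pos: [586.7, 16.8, 121.4]
eef_rot: [-3.142, -0.001, -0.131]
wrist_force: [-0.8, 1.2, -3.4]
finger_gap: 43.3
finger_force: 40.0
```

Call:
jog_arm(
  rows=[0, 0, -0.05, 0, 0, 0, 1, 0, 0, -0.05, 0, 0, 0, 1, 0, 0, 0, 0, 0, 0, 1],
)

```text
clock: 52.28
eef_pos: [587.0, 16.8, 121.2]
eef_rot: [-3.141, -0.002, -0.131]
wrist_force: [-0.9, 0.9, 5.8]
finger_gap: 43.4
finger_force: 40.0
```

Call:
jog_arm(
  rows=[0, 0, 0, 0, 0, 0, 0.4, 0, 0, 0, 0, 0, 0, 0.2, 0, 0, 0, 0, 0, 0, 0, 0, 0, 0, 0, 0, 0, 0, 0, 0, 0, 0, 0, 0, 0, 0, 0, 0, 0, 0, 0, 0, 0, 0, 0, 0, 0, 0, 0, 0, 0, 0.5, 0, 0, 0, 0, 0, 0, 1, 0, 0, 0, 0, 0, 0, 2, 0, 0, 0, 0, 0, 0, 2.5, 0, 0, 0, 0, 0, 0, 2.5, 0, 0, 0, 0, 0, 0, 2.5, 0, 0, 0, 0, 0, 0, 1.5, 0, 0, 0, 0, 0, 0, 0, 0, 0, 0, 0, 0, 0, 0, 0, 0, 0, 0],
)

```text
clock: 53.62
eef_pos: [586.7, 16.8, 246.0]
eef_rot: [-3.141, -0.002, -0.131]
wrist_force: [0.6, 0.3, 0.5]
finger_gap: 93.9
finger_force: 0.0
```

```bash
python3 - <<'E'
from h import *
p,d,m=grab("wrist","w4"); X=cloud(d,m)
for k,a in dict(rabbit=((636,-46),118,139,18),stack=((651,68),132,146,15),egg=((587,16.5),114,142,22)).items(): print(k,fit(X,*a))
p,d,m=grab("scene","s4"); X=cloud(d,m); print("bear",fit(X,(492.5,358),80,98,23))
E
```

```text
rabbit (array([636.4, -46.3]), 202, np.float64(0.16))
stack (array([651.6,  68. ]), 144, np.float64(0.16))
egg (array([587.3,  17.8]), 392, np.float64(0.17))
bear (array([492.2, 358.3]), 174, np.float64(1.39))
```

View pics/s4.png

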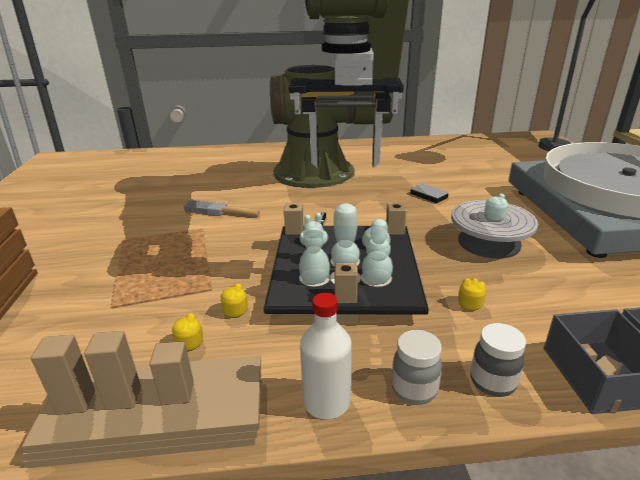

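The bear is on the wheel at (496,208) and the rabbit (314,250), stack (377,252) and egg (345,225) stand on their discs, within about 1.5 mm of where they started. The arm is clear, so I'm handing in.

```bash
python3 -c "from cell import manip; print(manip.sign_off())"
```

```text
the job is handed in; nothing more can be done
None
```

The job is handed in (no verdict was returned): the bear stands upright within about 2 mm of the wheel's centre, and the rabbit, stack and egg are back upright on their own discs, within about 1.5 mm of where they started, with the gripper open and clear at about 54 s.

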